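# Top up the plate pile and hold the keyed keeper over it

### The job

Lay the loose steel plate squarely on top of the pile of two plates in the fixture and let go of it. Then take the key from its wooden stand, push it into the slot of the fixture's lock, working it past the sticky pins until it is fully home, and only then turn it a quarter turn clockwise (seen from above) to its stop, so that the keeper arm swings over the pile. The lock springs back when let go, so finish while still holding the key, fully home and turned; leave the pile square and the other things on the table where they are.

Things in the scene. Friction and masses are not known exactly. Their poses are not given: they have to be found in the camera images.
- plate_loose: The loose plate, lying flat on the table: plain steel, 90 (own x) x 56 (own y) x 10 mm thick, 0.35 kg, two dark hole marks 60 mm apart on its long midline. Origin: centre of its underside. A half turn makes no difference. It is picked across the 56 mm width.
- plate_mid: Upper one of the two plates already piled in the fixture, same size and make as the loose plate. Origin: centre of its underside; its top (10 mm higher) lies 32 mm above the table and is where the loose plate goes, long side along long side.
- plate_low: Lower plate of the pile, same size, on the fixture's bed between two low end stops. Origin: centre of its underside.
- pile_seat (a point): Centre of the fixture's bed surface, 12 mm above the table, under the pile. Axes of the fixture: x along the pile's long side, away from the lock. The fixture is fixed: a grey base 190 x 110 mm, pile at the end far from the robot, lock at the near end, its axis 90 mm from here (at x = -90 mm).
- lock_mouth (a point): Centre of the key slot in the top of the lock's turning plug, 66 mm above the table. Slot 18 (own x) x 7 mm (own y), chamfered, 42 mm deep, turns with the plug; at rest its x is the fixture's x. In its narrow sides, 13 and 19 mm down, two sprung pins stick out 4 mm and are sticky: passing them takes about 12 N; a small wiggle along the slot is harmless. The lock's collar is aluminium, 60 mm wide.
- lock_plug (a joint): Turn of the lock's plug, rad, 0 at rest, growing clockwise seen from above to its stop at 1.5 (a quarter turn). A return spring (about 0.14 N m at the stop) brings it back to 0 when let go.
- keeper_tip (a point): End of the keeper arm, a flat steel finger 16 mm wide, 7 mm thick, fixed to the plug, 81 mm from its axis, underside 47 mm above the table. At rest it points to the fixture's +y (left, seen from the lock towards the pile); turned, it lies over the pile, whose top is then 42 mm above the table.
- key: Steel key upright in the stand, blade down; 0.1 kg. Origin: blade tip; z up. Blade 16 (own x) x 5 mm (own y), 40 mm long, lowest 9 mm tapering to 9 x 3 mm; shoulder 22 x 9 mm at 40 to 43 mm from the tip; bow (grip plate) 30 (x) x 10 (y) mm at 50 to 84 mm. A half turn about z makes no difference. Fully home, the shoulder rests on the plug, tip 40 mm below lock_mouth.
- key_bow (a point): Middle of the key's bow, 68 mm above its tip, where it is gripped across the 10 mm thickness.
- key_tip (a point): Tip of the key blade, same point as the key's origin.
- key_stand: Fixed wooden block 56 x 56 x 50 mm with an 18 x 7 mm slot in its top, 44 mm deep, in which the key stands, its shoulder on the block's top, its blade's width along the block's x. Pull the key straight up 45 mm to free it. Between it and the fixture stands a fixed blue drawer cabinet, 234 mm high (x 0.23 to 0.57, y 0.00 to 0.20 m). Origin: centre of its underside.
- tape_measure: Yellow tape measure, 39 x 83 x 66 mm, bystander. Origin: centre of its underside.
- grease_tin: Round tin, 68 mm wide, 53 mm high, bystander. Origin: centre of its underside.
- spanner: Combination spanner, 179 mm long, lying flat, bystander. Origin: centre of its underside.

How it is judged:
On the way, in this order (a step that is already met when the one before it is completed fails the run):
1. the loose plate lies squarely on the pile, let go (x of plate_loose in the frame of plate_mid between -0.005 and 0.005 m and y of plate_loose in the frame of plate_mid between -0.005 and 0.005 m and z of plate_loose in the frame of plate_mid between 0.008 and 0.013 m and angle between the x axis of plate_loose and the x axis of plate_mid, either way round below 0.1 rad and contact force between the fingers and plate_loose below 0.2 N and linear speed of plate_loose below 0.02 m/s), for 0.2 s.
2. the key is fully home in the lock, not yet turned (z of key_tip in the frame of lock_mouth below -0.037 m and horizontal distance between key_tip and lock_mouth below 0.004 m and value of joint lock_plug below 0.4 rad), for 0.1 s.
At the end, for the whole second after the job is handed in: Fingers hold the key (over 3 N), tip at least 36 mm below the slot mouth, lock still and turned 1.3 rad or more; the loose plate lies on the pile within 5 mm in x and y and 0.1 rad of the plate below; the lower plates are within 8 mm and 0.1 rad of their seat (value of joint lock_plug above 1.3 rad and velocity of joint lock_plug between -0.1 and 0.1 rad/s and z of key_tip in the frame of lock_mouth below -0.036 m and horizontal distance between key_tip and lock_mouth below 0.004 m and contact force between the fingers and key above 3 N and x of plate_loose in the frame of plate_mid between -0.005 and 0.005 m and y of plate_loose in the frame of plate_mid between -0.005 and 0.005 m and z of plate_loose in the frame of plate_mid between 0.008 and 0.013 m and angle between the x axis of plate_loose and the x axis of plate_mid, either way round below 0.1 rad and z of plate_mid in the frame of plate_low above 0.008 m and horizontal distance between each of plate_mid, plate_low and pile_seat below 0.008 m and angle between the x axis of each of plate_mid, plate_low and the x axis of pile_seat, either way round below 0.1 rad); the arm keeps its last pose, push and grip.
It fails at once if a bystander (tape measure, tin, spanner) moved more than 25 mm (distance of any of tape_measure, grease_tin, spanner from where it was at the start of the episode above 0.025 m).
It also fails if it takes over 72 s, if anything falls off the work surface, if the arm or the gripper's body presses on something with over 40 N, if the wrist force passes 120 N, or if a joint passes its speed limit or range.

### The arm

A 7-joint arm with a two-finger parallel gripper is mounted at the origin on a cart in front of the work surface, level with it; the furniture and walls round the work are solid. World frame = base frame: x ahead of the robot, y to its left, z up, the work surface at z = 0. Lengths are in m, angles in rad, forces in N, time in s.
With the tool pointing down it reaches from about 0.4 to 0.85 m from the base axis. Payload 4.5 kg.
Tool frame: the origin (TCP) lies between the finger pads; the fingertips stand 11 mm ahead of it and the grasp point (between the pads) lies 8 mm behind it (r.tip_reach is the distance from the TCP to the fingertips, in m); x points along the fingers, y is the direction in which the jaws open and shut, and the axes are right-handed (so a half turn about x gives the same grasp; the last joint's range is limited). The gripper opens to 88 mm and grips with 3 to 60 N. Pads are 18 mm wide; open, the fingers measure 123 mm over their backs; the gripper's body (75 mm by 187 mm) begins 45 mm behind the grasp point.
Start: joints at [-1.206, 0.689, -0.195, 1.565, 0.157, 0.902, -0.215], TCP at [0.203, 0.591, 0.217] pointing down, gripper open.
Joint ranges: [-3.01, 3.01], [-0.46, 2.08], [-1.47, 1.51], [0.13, 2.56], [-1, 4.14], [0.04, 2.09], [-2.66, 2.66]. Speed limits (rad/s): [2.57, 2.57, 3.14, 3.14, 3.14, 3.14, 3.14].

### API

Orientations are given as a unit quaternion [x, y, z, w].
In Python, from plant import r gives the robot as it stands.
- The arm moves only by the tool drive_tool, never from a script. Its argument "deltas" is a list of rows, each a list of 3 entries, a list of its own where there are three numbers: the turn, a rotation vector about the tool's x, y, z in degrees, then the shift along the tool's x, y, z in cm, then the finger opening in cm, from 0 to 8.81. A call has 1 to 12 rows; each row shifts and turns the commanded pose from where the row before left it, along the tool's axes as they then stand; what a row does not reach is not made up. A row lasts 1/12 s, in which the tool goes at most 41.7 mm and 7.16 degrees, less where a joint would pass 70% of its speed; a pose out of reach is approached as far as the arm can. A call is refused whole if a number of a shift passes 4.17 or a number of a turn 7.16, either way. A call with a gripper value outside its range is refused whole. The fingers move at their own pace and stop on an object; "force" is the grip in N (left out, the last holds). Time passes only in rows, so rows that do not move let the fingers close. It gives the time, the measured TCP pose, the force and the opening at its end, in the units of the state.
- r.get_state(): the state, without advancing time (a new reading comes with each control period).
- r.snapshot(name): name is "side" or "top"; returns a dict with "color" (420x560x3 uint8, red, green, blue), "fov_y" (degrees; the focal length in pixels is half the picture's height over the tangent of half this angle, whatever the lens; pixels are square), "cx", "cy" (the principal point, pixels), "extrinsics" (4x4, takes a point from world to camera coordinates). Camera axes: x right, y up, looking along -z (the intrinsics and any distortion apply to the point x, -y, -z); pixel columns grow to the right and rows downward; lengths in m; the calibration is good to about 2 mm. A picture is of the moment at which its call begins. There is no depth.
- r.finish_job(): hands the job in, once; it reports no verdict.
The state is a dict: "clock": time; "q": joint angles; "qd": joint speeds; "joint_torque": joint torques, N m; "tool_pos": TCP position; "eef_rot": TCP orientation; "contact_force": force on the tool from outside, world axes, zero at the start; "moment": the same for the moment, N m; "opening": opening from 0.0 (shut) to 1.0 (fully open).
Only numpy, scipy, OpenCV 4.12 (cv2) and the standard library are available. Lean on these libraries where they do the work, as an engineer would, in place of code of your own. Each camera call takes 0.05 s, during which the arm holds its last target. There are 200 camera calls.

## Working session

There is one attempt and no reset: what is moved stays moved. The work goes in short steps, Python scripts to look and compute and a tool call to move; the robot and the scene stay as the last step left them, time stands still between calls to the robot, and variables do not carry over. Pictures are saved under pics/ and viewed, about 8 in all and at most 12, crops included, and the job is handed in when it is done.

Besides the shell and the picture viewer there is one more tool, called after "Call:" in YAML: its name, and indented under it one key for each argument. drive_tool: Moves the arm, as the interface text tells. Its arguments: {"type":"object","properties":{"deltas":{"type":"array","items":{"type":"array"}},"force":{"type":"number"}},"required":["deltas"]}

```bash
mkdir -p pics; cat > h.py <<'E'
import numpy as np, cv2
from plant import r
def snap(n,f=None):
    s=r.snapshot(n); 
    if f: cv2.imwrite('pics/'+f,s['color'][:,:,::-1])
    return s
def ray(s,u,v):
    h=s['color'].shape[0]; f=h/2/np.tan(np.radians(s['fov_y'])/2)
    E=np.array(s['extrinsics']); R=E[:3,:3]; t=E[:3,3]
    K=np.array([[f,0,s['cx']],[0,f,s['cy']],[0,0,1.]])
    d=np.array([(u-s['cx'])/f,-(v-s['cy'])/f,-1.])
    return -R.T@t, R.T@d
def onz(s,u,v,z):
    o,d=ray(s,u,v); return o+d*(z-o[2])/d[2]
def proj(s,p):
    h=s['color'].shape[0]; f=h/2/np.tan(np.radians(s['fov_y'])/2)
    E=np.array(s['extrinsics']); c=E[:3,:3]@p+E[:3,3]
    return np.array([s['cx']+f*c[0]/-c[2], s['cy']-f*c[1]/-c[2]])
E
python3 - <<'E'
from h import *
for n in('top','side'):
    s=snap(n,n+'0.png'); print(n,s.keys(),s['fov_y'],s['cx'],s['cy']); print(np.round(s['extrinsics'],3), -s['extrinsics'][:3,:3].T@s['extrinsics'][:3,3])
st=r.get_state(); print(st)
E
```

```text
top dict_keys(['color', 'fov_y', 'cx', 'cy', 'extrinsics']) 42.4088970369187 270.8102566726072 206.97753896960572
[[ 0.014 -1.     0.008  0.102]
 [ 0.996  0.015  0.093 -0.497]
 [-0.093  0.007  0.996 -1.74 ]
 [ 0.     0.     0.     1.   ]] [0.3315799  0.12074488 1.7777205 ]
side dict_keys(['color', 'fov_y', 'cx', 'cy', 'extrinsics']) 47.10212843511788 279.7385180969439 205.93058122863266
[[-0.31   0.951  0.009  0.025]
 [-0.488 -0.168  0.856  0.209]
 [ 0.816  0.261  0.516 -1.879]
 [ 0.     0.     0.     1.   ]] [1.64267672 0.5013264  0.79094388]
{'clock': 0.1, 'q': array([-1.20621084,  0.68987171, -0.19451764,  1.5662394 ,  0.1572669 ,
        0.90252347, -0.21507646]), 'qd': array([-3.46236412e-05, -1.93554905e-03, -2.25112671e-03, -2.67435379e-03,
       -1.60407289e-03, -2.62477567e-04, -7.86025616e-05]), 'joint_torque': array([-3.09252653e-03, -5.28496420e+01, -1.27150465e+00, -1.53840441e+01,
       -5.25201287e-02,  1.89123872e-03,  4.55266058e-05]), 'tool_pos': array([0.20283128, 0.59052515, 0.2161081 ]), 'eef_rot': array([ 0.11580883,  0.69752186, -0.11697287,  0.69740154]), 'contact_force': array([ 0.2467373 , -0.60435813,  0.28807325]), 'moment': array([-0.04753927, -0.04234493, -0.03713104]), 'opening': 0.9964742969467068}
```

View pics/top0.png

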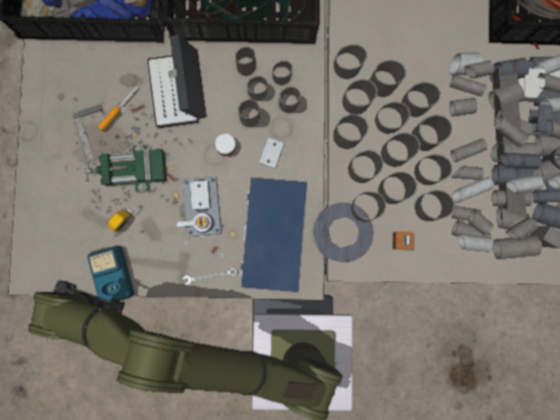

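View pics/side0.png

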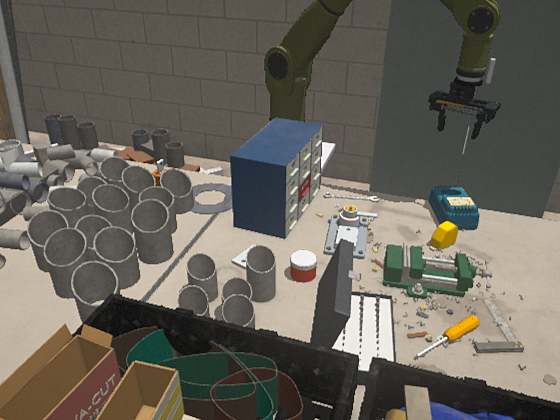

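```bash
python3 - <<'E'
from h import *
s=snap('top'); c=s['color'][:,:,::-1]
a=cv2.resize(c[130:240,165:295],None,fx=4,fy=4,interpolation=cv2.INTER_CUBIC)
b=cv2.resize(c[220:260,380:425],None,fx=6,fy=6,interpolation=cv2.INTER_CUBIC)
im=np.zeros((440,800,3),np.uint8); im[:,:520]=a; im[:240,525:795]=b
cv2.imwrite('pics/c1.png',im)
for p in [(.23,0,.234),(.57,0,.234),(.23,.2,.234),(.57,.2,.234)]: print(p,proj(s,np.array(p)))
for n,u,v,z in [('plate',272,152,.01),('pile',199,195,.032),('lock',202,223,.066),('stand',403,240,.05)]: print(n,onz(s,u,v,z))
E
```

```text
(0.23, 0, 0.234) [308.70558378 294.31284223]
(0.57, 0, 0.234) [309.58506323 175.0901456 ]
(0.23, 0.2, 0.234) [237.85110125 293.34938852]
(0.57, 0.2, 0.234) [240.17159053 174.04470088]
plate [0.67992725 0.10757268 0.01      ]
pile [0.53054412 0.34247897 0.032     ]
lock [0.43766641 0.32633221 0.066     ]
stand [ 0.39358109 -0.31442968  0.05      ]
```

View pics/c1.png

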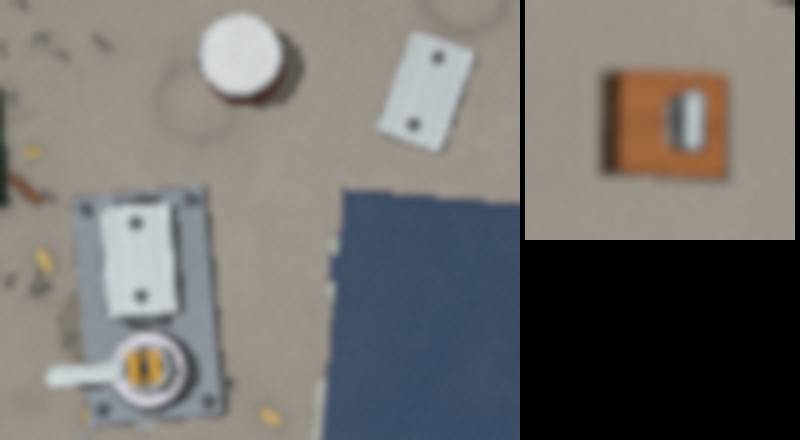

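```bash
cat > meas.py <<'E'
from h import *
def subpix(n,N=1):
    s=snap(n); return s
def quadrect(s,box,z,thr,lo=300):
    """bright blob in box -> subpixel upscaled contour -> world rect (cx,cy,w,h,ang)"""
    x0,y0,x1,y1=box; k=8
    g=cv2.cvtColor(s['color'],cv2.COLOR_RGB2GRAY)[y0:y1,x0:x1]
    G=cv2.resize(g,None,fx=k,fy=k,interpolation=cv2.INTER_CUBIC)
    m=cv2.morphologyEx((G>thr).astype(np.uint8),cv2.MORPH_CLOSE,np.ones((25,25)))
    cs,_=cv2.findContours(m,cv2.RETR_EXTERNAL,cv2.CHAIN_APPROX_NONE); c=max(cs,key=cv2.contourArea)[:,0].astype(float)
    uv=(c+.5)/k-.5+[x0,y0]
    P=np.array([onz(s,u,v,z)[:2] for u,v in uv])
    rc=cv2.minAreaRect((P*1000).astype(np.float32)); M=cv2.moments((P*1000).astype(np.float32))
    return rc,(M['m10']/M['m00'],M['m01']/M['m00']),cv2.contourArea((P*1000).astype(np.float32))
def holes(s,box,z,thr):
    x0,y0,x1,y1=box;k=8
    g=cv2.cvtColor(s['color'],cv2.COLOR_RGB2GRAY)[y0:y1,x0:x1]
    G=cv2.resize(g,None,fx=k,fy=k,interpolation=cv2.INTER_CUBIC)
    cs,_=cv2.findContours((G<thr).astype(np.uint8),cv2.RETR_EXTERNAL,cv2.CHAIN_APPROX_NONE)
    out=[]
    for c in cs:
        M=cv2.moments(c)
        if M['m00']>60:
            u,v=M['m10']/M['m00'],M['m01']/M['m00']
            out.append((np.round(onz(s,(u+.5)/k-.5+x0,(v+.5)/k-.5+y0,z)*1000,1),int(M['m00'])))
    return out
E
python3 - <<'E'
from meas import *
s=snap('top'); g=cv2.cvtColor(s['color'],cv2.COLOR_RGB2GRAY)
print(g[150:156,258:286]); print(g[190:194,186:214])
B={'loose':((255,133,288,172),.01),'pile':((187,178,212,212),.032),'bow':((396,230,403+6,250),.094)}
for n,(b,z) in B.items():
  for t in (170,185,200):
    print(n,t,quadrect(s,b,z,t))
print(holes(s,(262,138,282,166),.01,130)); print(holes(s,(192,182,207,208),.032,130))
q=r.get_state()['eef_rot']
from scipy.spatial.transform import Rotation as R
print(R.from_quat(q).as_matrix().round(3))
E
```

```text
[[148 149 150 149 155 172 187 192 193 194 195 195 195 193 192 194 194 193
  193 192 193 192 175 146 136 144 147 147]
 [148 148 149 150 158 178 190 193 193 193 195 195 194 193 193 193 193 193
  192 193 194 186 164 139 138 145 148 147]
 [149 149 148 149 162 182 191 193 193 194 197 195 194 192 195 195 194 193
  191 193 194 182 153 136 141 146 147 148]
 [148 149 146 151 169 186 192 192 194 196 196 196 193 194 194 193 192 192
  192 193 192 173 141 131 142 146 146 147]
 [149 147 147 154 176 190 193 193 194 196 197 194 194 194 194 193 194 193
  192 193 186 159 129 132 144 147 147 146]
 [149 148 149 163 182 192 193 193 196 196 197 195 194 194 194 194 192 192
  193 194 182 147 127 137 146 147 145 145]]
[[145 145 144 147 163 187 199 202 204 207 207 207 204 204 205 205 203 203
  203 204 197 167 119  97 121 139 142 143]
 [146 145 144 145 159 185 200 202 204 207 206 206 204 204 204 205 204 203
  203 203 199 173 125 101 120 138 142 142]
 [145 145 145 141 152 181 199 203 204 206 207 208 204 204 204 206 203 203
  203 205 202 183 137 105 120 138 141 141]
 [145 146 144 140 146 176 199 203 204 206 207 207 204 203 205 204 204 204
  203 204 205 192 146 109 121 138 141 141]]
loose 170 (((679.0546875, 111.19831848144531), (54.59372329711914, 88.84538269042969), 71.26866149902344), (678.9646141880023, 111.11842645385029), 4590.576100936392)
loose 185 (((678.8011474609375, 110.9035873413086), (50.4591064453125, 83.84728240966797), 71.29277801513672), (678.3662673200953, 110.79181870234768), 3952.906371852616)Traceback (most recent call last):
  File "<stdin>", line 7, in <module>
  File "meas.py", line 10, in quadrect
    cs,_=cv2.findContours(m,cv2.RETR_EXTERNAL,cv2.CHAIN_APPROX_NONE); c=max(cs,key=cv2.contourArea)[:,0].astype(float)
                                                                        ~~~^^^^^^^^^^^^^^^^^^^^^^^^
ValueError: max() iterable argument is empty
```

```bash
python3 - <<'E'
from meas import *
s=snap('top'); g=cv2.cvtColor(s['color'],cv2.COLOR_RGB2GRAY)
for n,b,z,ts in [('loose',(255,133,288,172),.01,(168,)),('pile',(187,178,212,212),.032,(170,180)),('bow',(396,230,409,250),.094,(150,165,180))]:
  for t in ts: print(n,t,quadrect(s,b,z,t))
print(holes(s,(262,138,282,166),.01,130)); print(holes(s,(192,182,207,208),.032,130))
print(g[232:248,394:414])
c=s['color'][215:232,190:214]
hsv=cv2.cvtColor(s['color'],cv2.COLOR_RGB2HSV)
m=((hsv[...,1]>90)&(hsv[...,0]>8)&(hsv[...,0]<35)); ys,xs=np.nonzero(m[212:235,190:216]); print('yellow',xs.min()+190,xs.max()+190,ys.min()+212,ys.max()+212,len(xs)); print(onz(s,(xs.min()+xs.max())/2+190,(ys.min()+ys.max())/2+212,.066))
print(g[212:236,188:218])
q=r.get_state()['eef_rot']
from scipy.spatial.transform import Rotation as R
print(R.from_quat(q).as_matrix().round(3))
E
```

```text
loose 168 (((678.959716796875, 111.17449951171875), (55.210880279541016, 89.32505798339844), 71.07228088378906), (678.9816956231041, 111.15186020592928), 4663.812281531747)
pile 170 (((532.3417358398438, 342.8047180175781), (89.3620834350586, 56.44400405883789), 5.5394206047058105), (532.3403161919248, 342.75277523820904), 4704.289228761103)
pile 180 (((532.183349609375, 342.6519470214844), (87.71625518798828, 54.53519058227539), 5.267683982849121), (532.1621286636804, 342.54766745896274), 4447.01578682242)
bow 150 (((393.7874755859375, -317.1999206542969), (6.239704132080078, 26.927162170410156), 89.4424057006836), (393.6114031552168, -317.31960970254374), 159.64797148294747)
bow 165 (((393.7861633300781, -317.59210205078125), (5.4554243087768555, 23.80777359008789), 89.44241333007812), (393.4985883130423, -317.8192704752873), 117.06362785212696)
bow 180 (((393.5882263183594, -318.17333984375), (4.2890944480896, 19.52168083190918), 89.44241333007812), (393.2622554973344, -318.38817106842856), 73.26655159378424)
[(array([650.7, 120.4,  10. ]), 183), (array([671.4,  80.4,  10. ]), 69)
[... 3909 characters left out ...]
]
 [134 118 106 106 122 138 144 140 136 135 142 154 165 166 164 152 136 118
  102  97 105 120 132 144 148 150 144 129 111 105]
 [128 110  93  95 117 138 147 147 142 137 132 129 123 121 118 111 104 102
  110 121 132 139 144 147 147 146 144 136 125 119]
 [130 115 102 106 126 144 148 149 148 145 143 135 125 119 116 114 114 117
  125 135 138 138 139 140 141 138 136 131 125 122]
 [139 130 122 122 135 142 144 141 141 140 142 141 137 134 132 130 125 123
  125 125 124 123 126 134 139 138 134 131 129 128]
 [144 137 134 132 133 133 130 129 124 126 133 140 144 147 146 140 133 130
  128 126 124 124 128 138 143 144 143 142 142 141]]
[[-0.     0.325  0.946]
 [-0.001  0.946 -0.325]
 [-1.    -0.001  0.   ]]
```

Call:
drive_tool:
  deltas:
    - [[0,0,0],[-0.8,-1.0,2.0],8.8]
    - [[0,0,0],[-0.8,-1.9,3.7],8.8]
    - [[0,0,0],[-0.8,-1.9,3.7],8.8]
    - [[0,0,0],[-0.8,-1.9,3.7],8.8]
    - [[0,0,0],[-0.8,-1.9,3.7],8.8]
    - [[0,0,0],[-0.8,-1.9,3.7],8.8]
    - [[0,0,0],[-0.8,-1.9,3.7],8.8]
    - [[0,0,0],[-0.8,-1.9,3.7],8.8]
    - [[0,0,0],[-0.8,-1.9,3.7],8.8]
    - [[0,0,0],[-0.8,-1.9,3.7],8.8]
    - [[0,0,0],[-0.8,-1.9,3.7],8.8]
    - [[0,0,0],[0,-1.9,3.7],8.8]

```text
clock: 1.25
tool_pos: [0.5328, 0.2491, 0.3052]
eef_rot: [0.117, 0.697, -0.116, 0.698]
contact_force: [-0.2, 1.1, 0.7]
opening: 0.999
```

Call:
drive_tool:
  deltas:
    - [[0,0,0],[0,-1.7,3.6],8.8]
    - [[0,0,0],[0,-1.7,3.6],8.8]
    - [[0,0,0],[0,-1.6,3.6],8.8]
    - [[0,0,0],[0,-1.5,3.6],8.8]
    - [[0,0,0],[1.0,-1.0,2.5],8.8]
    - [[0,0,0],[3.0,-0.5,1.0],8.8]
    - [[0,0,0],[4.0,0,0],8.8]
    - [[0,0,0],[4.0,0,0],8.8]
    - [[0,0,0],[3.5,0,0],8.8]
    - [[0,0,0],[2.0,0,0],8.8]
    - [[0,0,0],[0,0,0],8.8]
    - [[0,0,0],[0,0,0],8.8]

```text
clock: 2.25
tool_pos: [0.6738, 0.1163, 0.1277]
eef_rot: [0.116, 0.698, -0.117, 0.697]
contact_force: [0.7, -0.1, -0.2]
opening: 0.999
```

```bash
cat >> h.py <<'E'
from scipy.spatial.transform import Rotation as Ro
def go(p,jawdeg=None):
    s=r.get_state(); M=Ro.from_quat(s['eef_rot']).as_matrix(); d=(np.array(p)-s['tool_pos'])*100
    print('t',round(s['clock'],2),'pos',s['tool_pos'].round(4),'F',s['contact_force'].round(1),'M',s['moment'].round(2),'op',round(s['opening']*88.1,1),'downness',M[:,0].round(4),'jawdeg',round(np.degrees(np.arctan2(M[1,1],M[0,1])),2),'q',s['q'].round(2))
    print('shift cm',(M.T@d).round(2))
    if jawdeg is not None:
        a=np.radians(jawdeg); y=np.array([np.cos(a),np.sin(a),0]); x=np.array([0,0,-1.]); T=np.stack([x,y,np.cross(x,y)],1)
        print('rotvec deg',np.degrees(Ro.from_matrix(M.T@T).as_rotvec()).round(2))
E
python3 - <<'E'
from h import *
snap('side','s1.png'); snap('top','t1.png')
go((.679,.111,.013),71.1)
a=cv2.imread('pics/s1.png')[190:300,180:320]; b=cv2.imread('pics/t1.png')[110:200,210:330]
a=cv2.resize(a,None,fx=2.8,fy=2.8); b=cv2.resize(b,None,fx=3.3,fy=3.3)
im=np.zeros((310,792,3),np.uint8); im[:a.shape[0],:a.shape[1]]=a; im[:b.shape[0],396:396+b.shape[1]]=b; cv2.imwrite('pics/v1.png',im)
E
```

```text
t 2.35 pos [0.6758 0.1169 0.1305] F [ 0.5 -0.2 -0.1] M [ 0.05 -0.02  0.03] op 88.2 downness [ 0.0035  0.001  -1.    ] jawdeg 71.04 q [-0.14  0.87 -0.19  1.44  0.2   0.85  0.84]
shift cm [11.75 -0.48  0.45]
rotvec deg [-0.06  0.17 -0.12]
```

View pics/v1.png

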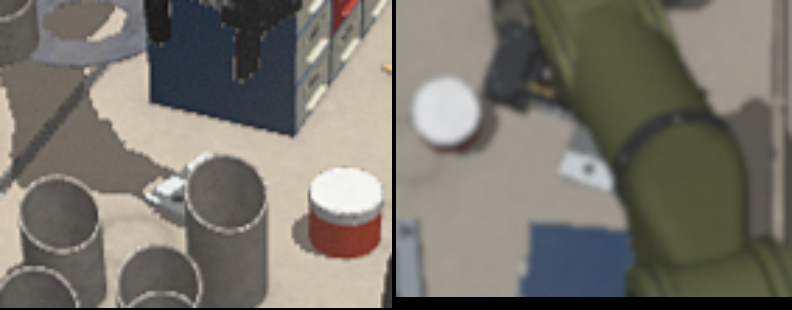

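Call:
drive_tool:
  deltas:
    - [[0,0,0],[2,-0.3,0.3],8.8]
    - [[0,0,0],[3,-0.2,0.2],8.8]
    - [[0,0,0],[3,0,0],8.8]
    - [[0,0,0],[1.5,0,0],8.8]
    - [[0,0,0],[0,0,0],8.8]
    - [[0,0,0],[0,0,0],8.8]
    - [[0,0,0],[0,0,0],8.8]

```text
clock: 2.93
tool_pos: [0.6793, 0.1108, 0.0359]
eef_rot: [0.117, 0.696, -0.116, 0.699]
contact_force: [-0.5, 0.4, 0.2]
opening: 1.0
```

```bash
python3 - <<'E'
from h import *
go((.679,.111,.013),71.1)
s=snap('side','s2.png')
a=cv2.resize(s['color'][200:290,190:320,::-1],None,fx=5,fy=5,interpolation=cv2.INTER_CUBIC);cv2.imwrite('pics/v2.png',a)
go((.679,.111,.013),71.1)
E
```

```text
t 2.93 pos [0.6793 0.1108 0.0359] F [-0.5  0.4  0.2] M [ 0.01 -0.01  0.03] op 88.1 downness [ 0.004   0.0012 -1.    ] jawdeg 71.05 q [-0.14  1.   -0.17  1.48  0.23  0.69  0.83]
shift cm [ 2.29  0.   -0.04]
rotvec deg [-0.05  0.2  -0.14]
t 2.98 pos [0.6794 0.1107 0.0361] F [-0.8 -0.7  1.1] M [-0.03  0.02  0.02] op 88.0 downness [ 0.0043  0.0012 -1.    ] jawdeg 71.05 q [-0.14  0.99 -0.17  1.48  0.23  0.69  0.83]
shift cm [ 2.31  0.01 -0.06]
rotvec deg [-0.05  0.21 -0.14]
```

View pics/v2.png

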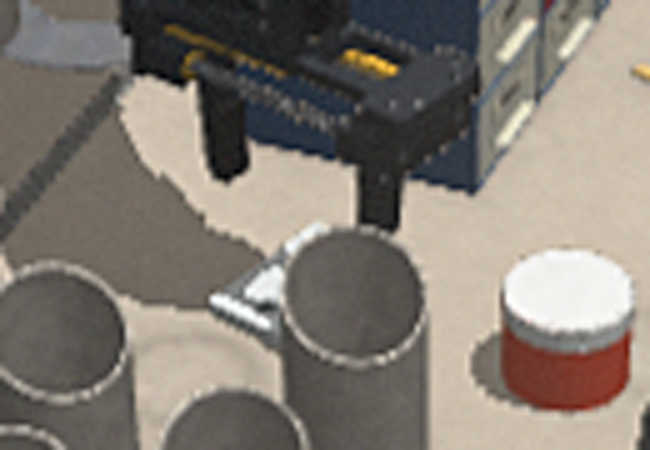

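```bash
python3 - <<'E'
from h import *
s=snap('side')
for z in (.025,):
  for k in (-.05,.05): print('fingertips pred',proj(s,np.array([.679+.325*k,.111+.946*k,z])))
ux=np.array([.946,-.325]);uy=np.array([.325,.946])
for a in(-45,45):
  for b in (-28,28): p=np.array([.679,.111])+ux*a/1000+uy*b/1000; print('plate corner',a,b,proj(s,np.array([*p,.01])))
t=cv2.imread('pics/t1.png')
s=snap('top'); print('top tcp',proj(s,np.array([.679,.111,.036])))
E
```

```text
fingertips pred [235.81475965 244.10118577]
fingertips pred [264.61307034 257.82008941]
plate corner -45 -28 [252.76956836 243.85699322]
plate corner -45 28 [268.65278129 251.2409978 ]
plate corner 45 -28 [230.96878186 259.56033346]
plate corner 45 28 [247.13828627 267.6719796 ]
top tcp [271.02705039 150.71690082]
```

```bash
python3 - <<'E'
from h import *
print(r.tip_reach)
s=snap('side'); 
for k in(-.055,.055): print(proj(s,np.array([.2028+.325*k,.5905+.946*k,.205])))
i=cv2.imread('pics/side0.png'); g=i.max(2)[80:160,425:505]
a=cv2.resize(i[85:160,420:505],None,fx=5,fy=5,interpolation=cv2.INTER_CUBIC)
b=cv2.resize(s['color'][205:275,210:280,::-1],None,fx=5,fy=5,interpolation=cv2.INTER_CUBIC)
im=np.zeros((375,785,3),np.uint8); im[:a.shape[0],:a.shape[1]]=a; im[:b.shape[0],430:430+b.shape[1]]=b; cv2.imwrite('pics/v3.png',im)
E
```

```text
0.011
[436.42105293 139.5680654 ]
[472.29635858 148.75380425]
```

View pics/v3.png

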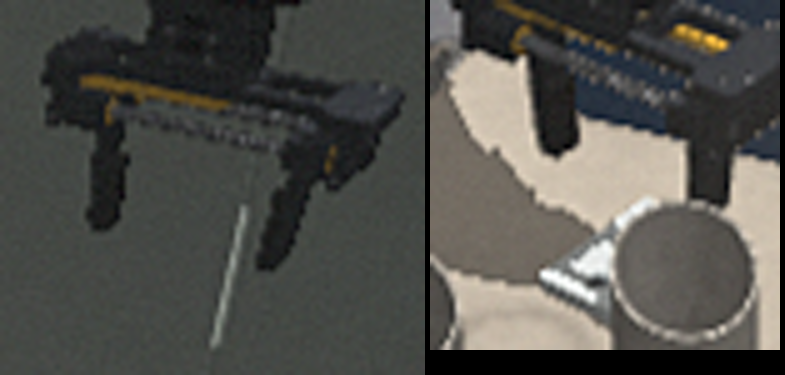

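Call:
drive_tool:
  deltas:
    - [[0,0,0],[1.2,0,0],8.8]
    - [[0,0,0],[0.6,0,0],8.8]
    - [[0,0,0],[0.3,0,0],8.8]
    - [[0,0,0],[0,0,0],8.8]
    - [[0,0,0],[0,0,0],8.8]

```text
clock: 3.55
tool_pos: [0.6771, 0.11, 0.0119]
eef_rot: [0.116, 0.698, -0.117, 0.697]
contact_force: [-0.7, -0.3, 0.7]
opening: 0.999
```

```bash
python3 - <<'E'
from h import *
go((.679,.111,.013),71.1)
s=snap('side')
b=cv2.resize(s['color'][205:275,210:330,::-1],None,fx=6,fy=6,interpolation=cv2.INTER_CUBIC)
cv2.imwrite('pics/v4.png',b)
for k in(-.052,.052): print(proj(s,np.array([.679+.325*k,.111+.946*k,r.get_state()['tool_pos'][2]-.011])))
E
```

```text
t 3.55 pos [0.6771 0.11   0.0119] F [-0.7 -0.3  0.7] M [-0.02 -0.06  0.03] op 88.0 downness [-1.e-03 -2.e-04 -1.e+00] jawdeg 71.05 q [-0.15  1.03 -0.16  1.48  0.23  0.65  0.82]
shift cm [-0.11  0.16  0.15]
rotvec deg [-0.05 -0.05  0.03]
[235.59207492 250.89006847]
[265.26790946 265.31628073]
```

View pics/v4.png

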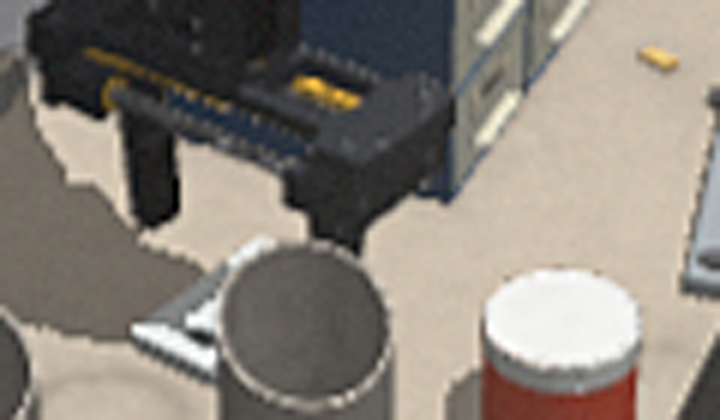

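Call:
drive_tool:
  deltas:
    - [[0,0,0],[0.2,0,0],8.8]
    - [[0,0,0],[0.2,0,0],8.8]
    - [[0,0,0],[0.0,0,0],8.8]

```text
clock: 3.85
tool_pos: [0.6772, 0.1101, 0.0082]
eef_rot: [0.116, 0.698, -0.116, 0.697]
contact_force: [-0.8, -0.2, 1.1]
opening: 1.0
```

Call:
drive_tool:
  deltas:
    - [[0,0,0],[-2,0.1,0.1],8.8]
    - [[0,0,0],[-2,0.1,0.1],6.4]
    - [[0,0,0],[-1,0,0],6.4]
    - [[0,0,0],[0,0,0],6.4]
    - [[0,0,0],[0,0,0],6.4]
    - [[0,0,0],[0,0,0],6.4]
    - [[0,0,0],[0,0,0],6.4]

```text
clock: 4.43
tool_pos: [0.679, 0.111, 0.0572]
eef_rot: [0.116, 0.698, -0.117, 0.697]
contact_force: [-0.1, 0.6, -0.3]
opening: 0.726
```

```bash
python3 - <<'E'
from h import *
go((.679,.111,.058),71.1)
p=r.get_state()['tool_pos']
s=snap('side')
b=cv2.resize(s['color'][195:265,210:330,::-1],None,fx=6,fy=6,interpolation=cv2.INTER_CUBIC)
cv2.imwrite('pics/v5.png',b)
for k in(-.04,.04): print((proj(s,p+np.array([.325*k,.946*k,-.011]))-[210,195])*6)
E
```

```text
t 4.43 pos [0.679  0.111  0.0572] F [-0.1  0.6 -0.3] M [-0.02 -0.02  0.01] op 63.9 downness [-2.3e-03 -5.0e-04 -1.0e+00] jawdeg 71.06 q [-0.14  0.97 -0.18  1.46  0.22  0.73  0.83]
shift cm [-0.08 -0.    0.  ]
rotvec deg [-0.04 -0.11  0.07]
[169.99437587 263.90210181]
[309.36237328 329.05423182]
```

View pics/v5.png

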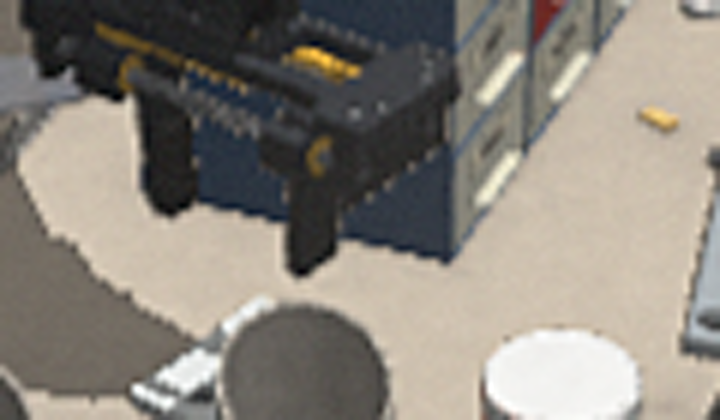

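Call:
drive_tool:
  deltas:
    - [[0,0,0],[0,0,0],8.8]
    - [[0,0,0],[0,0,0],8.8]
    - [[0,0,0],[0,0,0],8.8]
    - [[0,0,0],[0,0,0],8.8]
    - [[0,0,0],[1.5,0,0],8.8]
    - [[0,0,0],[2,0,0],8.8]
    - [[0,0,0],[1.4,0,0],8.8]
    - [[0,0,0],[0.4,0,0],8.8]
    - [[0,0,0],[0.2,0,0],8.8]
    - [[0,0,0],[0.2,0,0],8.8]
    - [[0,0,0],[0,0,0],8.8]

```text
clock: 5.4
tool_pos: [0.6803, 0.1114, 0.0016]
eef_rot: [0.117, 0.697, -0.116, 0.698]
contact_force: [-0.2, -0.2, -0.2]
opening: 0.994
```

Call:
drive_tool:
  deltas:
    - [[0,0,0],[0.2,0,0],8.8]
    - [[0,0,0],[0.2,0,0],8.8]
    - [[0,0,0],[0,0,0],8.8]

```text
clock: 5.65
tool_pos: [0.6801, 0.1113, -0.0024]
eef_rot: [0.116, 0.697, -0.116, 0.698]
contact_force: [0.1, 0.0, -0.3]
opening: 0.998
```

Call:
drive_tool:
  deltas:
    - [[0,0,0],[0.2,0,0],8.8]
    - [[0,0,0],[0.2,0,0],8.8]
    - [[0,0,0],[0,0,0],8.8]

```text
clock: 5.9
tool_pos: [0.6797, 0.1113, -0.0069]
eef_rot: [0.116, 0.698, -0.116, 0.697]
contact_force: [-0.1, -0.8, -0.5]
opening: 0.998
```

Call:
drive_tool:
  deltas:
    - [[0,0,0],[0.2,0,0],8.8]
    - [[0,0,0],[0.2,0,0],8.8]
    - [[0,0,0],[0,0,0],8.8]

```text
clock: 6.15
tool_pos: [0.6796, 0.1113, -0.011]
eef_rot: [0.116, 0.698, -0.116, 0.697]
contact_force: [1.3, 0.5, -0.0]
opening: 0.995
```

Call:
drive_tool:
  deltas:
    - [[0,0,0],[0.2,0,0],8.8]
    - [[0,0,0],[0,0,0],8.8]

```text
clock: 6.32
tool_pos: [0.6797, 0.1113, -0.0129]
eef_rot: [0.116, 0.698, -0.116, 0.697]
contact_force: [-0.7, -0.2, 0.5]
opening: 0.996
```

Call:
drive_tool:
  deltas:
    - [[0,0,0],[0.2,0,0],8.8]
    - [[0,0,0],[0,0,0],8.8]

```text
clock: 6.48
tool_pos: [0.6798, 0.1113, -0.0148]
eef_rot: [0.116, 0.698, -0.116, 0.697]
contact_force: [0.5, 0.7, 0.8]
opening: 0.997
```

Call:
drive_tool:
  deltas:
    - [[0,0,0],[0.2,0,0],8.8]
    - [[0,0,0],[0,0,0],8.8]

```text
clock: 6.65
tool_pos: [0.6798, 0.1113, -0.0168]
eef_rot: [0.116, 0.698, -0.116, 0.697]
contact_force: [0.2, 0.4, -0.4]
opening: 0.999
```

Call:
drive_tool:
  deltas:
    - [[0,0,0],[0.2,0,0],8.8]
    - [[0,0,0],[0,0,0],8.8]

```text
clock: 6.82
tool_pos: [0.6797, 0.1113, -0.0188]
eef_rot: [0.116, 0.698, -0.116, 0.697]
contact_force: [0.5, -0.9, -0.0]
opening: 0.998
```

Call:
drive_tool:
  deltas:
    - [[0,0,0],[0.2,0,0],8.8]
    - [[0,0,0],[0,0,0],8.8]

```text
clock: 6.98
tool_pos: [0.6798, 0.1112, -0.0208]
eef_rot: [0.116, 0.698, -0.116, 0.697]
contact_force: [-0.6, 0.9, -0.6]
opening: 0.999
```

Call:
drive_tool:
  deltas:
    - [[0,0,0],[0.2,0,0],8.8]
    - [[0,0,0],[0,0,0],8.8]

```text
clock: 7.15
tool_pos: [0.6801, 0.1114, -0.0214]
eef_rot: [0.116, 0.697, -0.116, 0.698]
contact_force: [-2.7, -0.8, 7.0]
opening: 0.998
```

```bash
python3 - <<'E'
from h import *
s=snap('side'); p=r.get_state()['tool_pos']; p[2]=0
for k in(-.044,-.0615):
  for c in (-.009,.009): print(k,c,proj(s,p+np.array([.325*k+.946*c,.946*k-.325*c,0])).round(1))
g=s['color'].max(2)[232:262,224:248]; print(g)
E
```

```text
-0.044 -0.009 [239.9 251. ]
-0.044 0.009 [235.6 254.1]
-0.0615 -0.009 [235.1 248.7]
-0.0615 0.009 [230.8 251.8]
[[ 32  34  32  60  77  67  73  79  70  67  55  45  27  16 153 217 209 186
  159 115  72  43  33  30]
 [ 30  30  31  63  97  86  55  66  71  70  62  71  74  39 138 214 215 215
  205 193 163 111  70  35]
 [ 31  20  25  34  70 101  52  46  48  63  60  69  77  60  95 155 182 208
  217 218 209 191 178 156]
 [181 124  40  13  70 189  97  21  35  48  50  51  61  65  67  70 109 151
  189 215 218 213 214 205]
 [173 203 118 167 198 238 125  30  36  33  34  42  49  54  61  64  66  71
  115 153 188 217 212 212]
 [109 168 129 165 179 181 134  57  33  41  36  34  41  40  47  51  57  65
   66  77 115 154 190 213]
 [110 109 110 109 112 111 105  52  31  31  39  37  39  45  37  22 128  93
   59  60  63  70 113 141]
 [115 113 115 111 116 119  85  40  31  37  41  44  41  38  35  16 198 190
  146  87  56  56  56  48]
 [118 115 115 113 118 118  96  42  37  36  35  41  41  35  27  40 207 226
  204 182 145  81  52  66]
 [115 111 116 116 114 118 118  56  35  35  33  33  36  30  27  55 209 217
  216
[... 1342 characters left out ...]
12 115 113 113 110 113 112 113 115 117 112 112 119 124 138 134 134
  132 132 133 128 201 135]
 [111 112 115 115 114 112 111 112 112 111 111 106 119 130 137 134 132 133
  132 131 134 123 194 123]
 [112 112 115 110 114 111 112 111 112 109 112 126 133 136 131 132 133 131
  135 135 137 121 175 118]
 [110 116 112 113 112 109 113 112 110 115 128 138 136 135 131 129 130 132
  139 137 135 120 177 115]
 [111 112 112 113 112 112 114 110 126 132 133 135 133 128 121 120 122 126
  116 107 111 172 221 132]
 [108 107 108 108 114 111 111 103 119 133 139 128 125 116 198 218 225 123
   65  62  67 139 216 133]
 [ 98 102 109 110 109 111 111 102 100 111 111 190 222 218 243 245 252 174
   92  49  32  74 157 143]]
```

Call:
drive_tool:
  deltas:
    - [[0,0,0],[-0.35,0,-0.1],8.8]
    - [[0,0,0],[0,0,0],5.0]
    - [[0,0,0],[0,0,0],5.0]
    - [[0,0,0],[0,0,0],5.0]
    - [[0,0,0],[0,0,0],5.0]
    - [[0,0,0],[0,0,0],5.0]
    - [[0,0,0],[0,0,0],5.0]
    - [[0,0,0],[0,0,0],5.0]
  force: 35

```text
clock: 7.87
tool_pos: [0.6788, 0.1114, -0.0192]
eef_rot: [0.116, 0.698, -0.117, 0.697]
contact_force: [0.3, -0.6, -0.7]
opening: 0.631
```

```bash
python3 - <<'E'
from h import *
go((.679,.111,.15),71.1)
E
```

```text
t 7.87 pos [ 0.6788  0.1114 -0.0192] F [ 0.3 -0.6 -0.7] M [-0.15  0.03 -0.02] op 55.6 downness [-5.e-04 -2.e-04 -1.e+00] jawdeg 71.04 q [-0.15  1.08 -0.16  1.47  0.24  0.61  0.81]
shift cm [-16.92  -0.04   0.02]
rotvec deg [-0.06 -0.02  0.02]
```

Call:
drive_tool:
  deltas:
    - [[0,0,0],[-1.5,0,0],5.0]
    - [[0,0,0],[-3.5,0,0],5.0]
    - [[0,0,0],[-4,0,0],5.0]
    - [[0,0,0],[-3.5,0,0],5.0]
    - [[0,0,0],[-1.5,1.7,-0.6],5.0]
    - [[0,0,0],[0,3.4,-1.2],5.0]
    - [[0,0,0],[0,3.4,-1.2],5.0]
    - [[0,0,0],[0,3.4,-1.2],5.0]
    - [[0,0,0],[0,3.4,-1.2],5.0]
    - [[0,0,0],[0,3.4,-1.2],5.0]
    - [[0,0,0],[0,2.2,-0.6],5.0]
    - [[0,0,0],[0,0.9,-0.3],5.0]

```text
clock: 8.87
tool_pos: [0.6761, 0.3493, 0.1212]
eef_rot: [0.116, 0.699, -0.113, 0.697]
contact_force: [-0.2, 0.1, -4.6]
opening: 0.629
```

Call:
drive_tool:
  deltas:
    - [[-6.1,0,0],[0,0,0],5.0]
    - [[-6.1,0,0],[0,0,0],5.0]
    - [[-6.1,0,0],[0,0,0],5.0]
    - [[-6.1,0,0],[0,0,0],5.0]
    - [[0,0,0],[0,0.2,-2.5],5.0]
    - [[0,0,0],[0,0.4,-3.6],5.0]
    - [[0,0,0],[0,0.4,-3.6],5.0]
    - [[0,0,0],[0,0.3,-3.2],5.0]
    - [[0,0,0],[0,0.1,-1.5],5.0]
    - [[0,0,0],[0,0,0],5.0]
    - [[0,0,0],[0,0,0],5.0]

```text
clock: 9.78
tool_pos: [0.5339, 0.3417, 0.1217]
eef_rot: [-0.034, 0.706, 0.034, 0.706]
contact_force: [1.1, -0.0, -3.2]
opening: 0.628
```

```bash
python3 - <<'E'
from h import *
go((.5323,.3427,.05),95.5)
snap('side','s3.png');snap('top','t3.png')
E
```

```text
t 9.78 pos [0.5339 0.3417 0.1217] F [ 1.1 -0.  -3.2] M [ 0.07 -0.06 -0.01] op 55.3 downness [ 3.e-04 -9.e-04 -1.e+00] jawdeg 95.48 q [-0.51  0.82 -0.25  1.62  0.28  0.74  0.78]
shift cm [ 7.17  0.12 -0.15]
rotvec deg [-0.02  0.01  0.05]
```

Call:
drive_tool:
  deltas:
    - [[0,0,0],[1.5,0.1,-0.1],5.0]
    - [[0,0,0],[3,0,0],5.0]
    - [[0,0,0],[3,0,0],5.0]
    - [[0,0,0],[1.5,0,0],5.0]
    - [[0,0,0],[0.9,0,0],5.0]
    - [[0,0,0],[0,0,0],5.0]
    - [[0,0,0],[0,0,0],5.0]
    - [[0,0,0],[0,0,0],5.0]

```text
clock: 10.55
tool_pos: [0.5347, 0.344, 0.0233]
eef_rot: [-0.033, 0.705, 0.034, 0.707]
contact_force: [-0.4, -0.3, -4.2]
opening: 0.63
```

```bash
python3 - <<'E'
from h import *
go((.5323,.3427,.0128),95.5)
s=snap('side'); cv2.imwrite('pics/v6.png',cv2.resize(s['color'][180:270,300:410,::-1],None,fx=6,fy=6,interpolation=cv2.INTER_CUBIC))
E
```

```text
t 10.55 pos [0.5347 0.344  0.0233] F [-0.4 -0.3 -4.2] M [ 0.06 -0.01 -0.03] op 55.5 downness [ 0.0025  0.0018 -1.    ] jawdeg 95.4 q [-0.53  0.96 -0.2   1.65  0.32  0.55  0.74]
shift cm [ 1.05 -0.11 -0.25]
rotvec deg [-0.1   0.15 -0.09]
```

View pics/v6.png

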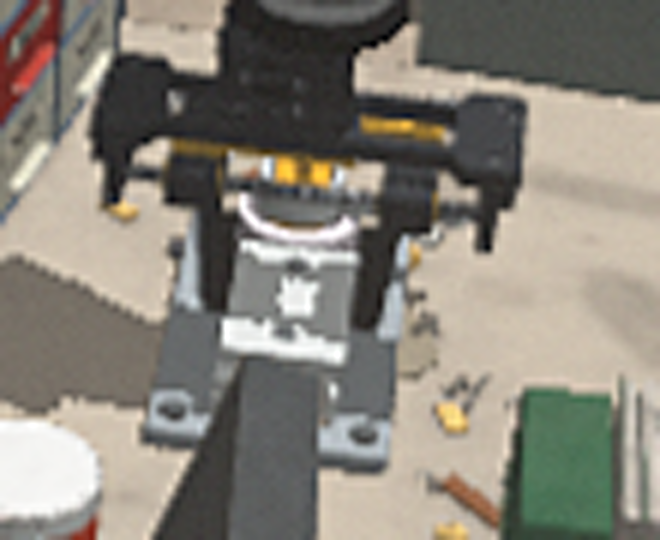

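Call:
drive_tool:
  deltas:
    - [[0,0,0],[0.5,-0.1,-0.2],5.0]
    - [[0,0,0],[0.2,0,0],5.0]
    - [[0,0,0],[0.1,0,0],5.0]
    - [[0,0,0],[0,0,0],5.0]
    - [[0,0,0],[0,0,0],5.0]

```text
clock: 11.02
tool_pos: [0.5312, 0.3422, 0.0141]
eef_rot: [-0.034, 0.706, 0.034, 0.706]
contact_force: [0.2, -0.0, -4.7]
opening: 0.629
```

```bash
python3 - <<'E'
from h import *
go((.5323,.3427,.0128),95.5)
E
```

```text
t 11.02 pos [0.5312 0.3422 0.0141] F [ 0.2 -0.  -4.7] M [ 0.   -0.04 -0.01] op 55.4 downness [ 1.e-04  1.e-04 -1.e+00] jawdeg 95.45 q [-0.54  0.97 -0.2   1.66  0.33  0.53  0.73]
shift cm [0.13 0.04 0.11]
rotvec deg [-0.05  0.   -0.  ]
```

Call:
drive_tool:
  deltas:
    - [[0,0,0],[0.1,0.05,0.1],5.0]
    - [[0,0,0],[0.05,0,0],5.0]
    - [[0,0,0],[0,0,0],5.0]
    - [[0,0,0],[0,0,0],5.0]

```text
clock: 11.35
tool_pos: [0.5325, 0.3431, 0.0127]
eef_rot: [-0.033, 0.706, 0.034, 0.707]
contact_force: [0.2, 0.9, -2.4]
opening: 0.629
```

Call:
drive_tool:
  deltas:
    - [[0,0,0],[0.05,0,0],5.0]
    - [[0,0,0],[0,0,0],5.0]
    - [[0,0,0],[0,0,0],5.8]
    - [[0,0,0],[0,0,0],7.0]
    - [[0,0,0],[0,0,0],8.0]
    - [[0,0,0],[0,0,0],8.0]
    - [[0,0,0],[0,0,0],8.0]
    - [[0,0,0],[0,0,0],8.0]
    - [[0,0,0],[-0.5,0,0],8.0]
    - [[0,0,0],[-2,0,0],8.0]
    - [[0,0,0],[-3,0,0],8.0]

```text
clock: 12.27
tool_pos: [0.5303, 0.3414, 0.0655]
eef_rot: [-0.035, 0.708, 0.033, 0.705]
contact_force: [0.6, -0.1, 0.6]
opening: 0.908
```

Call:
drive_tool:
  deltas:
    - [[0,0,0],[-4,0,0],8.0]
    - [[0,0,0],[-4,0,0],8.0]
    - [[0,0,0],[-4,0,0],8.0]
    - [[0,0,0],[-4,-2,0],8.0]
    - [[0,0,0],[-4,-3.5,0],8.0]
    - [[0,0,0],[-4,-3.5,0],8.0]
    - [[0,0,0],[0,-4,0],8.0]
    - [[0,0,0],[0,-4,0],6.0]
    - [[0,0,0],[0,-4,0],5.0]
    - [[0,0,0],[0,-4,0],4.0]
    - [[0,0,0],[0,-4,0],4.0]
    - [[0,0,0],[0,-4,0],4.0]

```text
clock: 13.27
tool_pos: [0.5616, 0.0287, 0.2875]
eef_rot: [-0.034, 0.706, 0.034, 0.706]
contact_force: [1.6, -0.2, -0.1]
opening: 0.552
```

```bash
python3 - <<'E'
from meas import *
go((.393,-.317,.36),90)
s=snap('top','t4.png')
for t in (165,170,180): print(quadrect(s,(185,176,214,213),.042,t))
print(holes(s,(192,182,207,208),.042,130))
E
```

```text
t 13.27 pos [0.5616 0.0287 0.2875] F [ 1.6 -0.2 -0.1] M [ 0.03 -0.05 -0.06] op 48.6 downness [ 5.e-04 -1.e-04 -1.e+00] jawdeg 95.46 q [ 0.06  0.53 -0.32  1.66  0.2   0.98  1.34]
shift cm [ -7.25 -32.81 -20.07]
rotvec deg [5.46 0.03 0.01]
(((533.2266235351562, 344.23486328125), (91.71220397949219, 59.105106353759766), 5.372704029083252), (533.3548176855651, 344.144811452583), 5034.654404995963)
(((533.187744140625, 344.12847900390625), (90.92407989501953, 58.35983657836914), 5.443116664886475), (533.2493059515477, 343.97416724919174), 4906.328367397189)
(((533.0614624023438, 343.8110656738281), (89.66981506347656, 56.56752395629883), 5.480593681335449), (533.138576410119, 343.70506858502813), 4676.959989612922)
[(array([503.2, 340.1,  42. ]), 99), (array([563.3, 346.1,  42. ]), 115)]
```

```bash
python3 - <<'E'
from meas import *
s=snap('top')
print('bow',onz(s,407.6,239.6,.094))
hsv=cv2.cvtColor(s['color'],cv2.COLOR_RGB2HSV)[220:260,385:425]
g=((hsv[...,0]<15)&(hsv[...,1]>110)).astype(np.uint8)
g=cv2.morphologyEx(g,cv2.MORPH_CLOSE,np.ones((9,9)))
c=max(cv2.findContours(g,0,1)[0],key=cv2.contourArea)[:,0]+[385,220]
P=np.array([onz(s,*q,.05)[:2]*1000 for q in c.astype(float)],np.float32); print(cv2.minAreaRect(P), c.min(0),c.max(0))
go((.393,-.317,.2875),90)
E
```

```text
bow [ 0.39345019 -0.31770475  0.094     ]
((392.57598876953125, -314.38836669921875), (57.656578063964844, 54.07918930053711), 89.40718078613281) [394 232] [412 249]
t 13.37 pos [0.5622 0.0205 0.287 ] F [ 0.7 -0.2  0.6] M [ 0.04 -0.02 -0.02] op 40.8 downness [-2.0e-04 -6.5e-03 -1.0e+00] jawdeg 94.69 q [ 0.07  0.53 -0.32  1.66  0.2   0.98  1.34]
shift cm [  0.17 -32.25 -19.63]
rotvec deg [ 4.69 -0.03  0.37]
```

Call:
drive_tool:
  deltas:
    - [[6,0,0],[0,0,0],4.0]
    - [[0,0,0],[0,-2.4,-1.1],4.0]
    - [[0,0,0],[0,-3.7,-1.8],4.0]
    - [[0,0,0],[0,-3.7,-1.8],4.0]
    - [[0,0,0],[0,-3.7,-1.8],4.0]
    - [[0,0,0],[0,-3.7,-1.8],4.0]
    - [[0,0,0],[0,-3.7,-1.8],4.0]
    - [[0,0,0],[0,-3.7,-1.8],4.0]
    - [[0,0,0],[0,-3.7,-1.8],4.0]
    - [[0,0,0],[0,-3.5,-1.8],4.0]
    - [[0,0,0],[0,-2,-1.1],4.0]
    - [[0,0,0],[0,0,0],4.0]

```text
clock: 14.37
tool_pos: [0.3889, -0.3111, 0.287]
eef_rot: [0.006, 0.708, -0.008, 0.706]
contact_force: [0.3, 1.1, 0.4]
opening: 0.452
```

Call:
drive_tool:
  deltas:
    - [[0,0,0],[3,0,0],4.0]
    - [[0,0,0],[4,0,0],4.0]
    - [[0,0,0],[4,0,0],4.0]
    - [[0,0,0],[2,0,0],4.0]
    - [[0,0,0],[0,0,0],4.0]
    - [[0,0,0],[0,0,0],4.0]

```text
clock: 14.87
tool_pos: [0.3931, -0.3046, 0.1568]
eef_rot: [0.003, 0.707, -0.002, 0.707]
contact_force: [0.4, 0.0, -0.9]
opening: 0.455
```

```bash
python3 - <<'E'
from h import *
go((.393,-.3175,.038),89.5)
E
```

```text
t 14.87 pos [ 0.3931 -0.3046  0.1568] F [ 0.4  0.  -0.9] M [-0.   -0.01  0.02] op 40.1 downness [-0.001   0.0014 -1.    ] jawdeg 89.53 q [ 0.71  0.62 -0.22  2.    0.25  0.54  1.87]
shift cm [11.88 -1.31  0.02]
rotvec deg [ 0.03 -0.06 -0.08]
```

Call:
drive_tool:
  deltas:
    - [[0,0,0],[1,-0.7,0],4.0]
    - [[0,0,0],[3,-0.6,0],4.0]
    - [[0,0,0],[3.5,0,0],4.0]
    - [[0,0,0],[2.5,0,0],4.0]
    - [[0,0,0],[1.3,0,0],4.0]
    - [[0,0,0],[0.5,0,0],4.0]
    - [[0,0,0],[0,0,0],4.0]
    - [[0,0,0],[0,0,0],4.0]

```text
clock: 15.53
tool_pos: [0.3936, -0.3196, 0.0401]
eef_rot: [0.003, 0.706, -0.004, 0.708]
contact_force: [-0.9, 0.0, 0.2]
opening: 0.455
```

```bash
python3 - <<'E'
from h import *
go((.393,-.3175,.038),89.5)
E
```

```text
t 15.53 pos [ 0.3936 -0.3196  0.0401] F [-0.9  0.   0.2] M [ 0.02  0.02 -0.02] op 40.0 downness [ 0.0022 -0.0014 -1.    ] jawdeg 89.43 q [ 0.66  0.84 -0.12  2.05  0.33  0.27  1.82]
shift cm [ 0.21  0.21 -0.07]
rotvec deg [-0.07  0.13  0.08]
```

Call:
drive_tool:
  deltas:
    - [[0,0,0],[0.15,0.1,0],4.0]
    - [[0,0,0],[0,0,0],2.0]
    - [[0,0,0],[0,0,0],1.0]
    - [[0,0,0],[0,0,0],0.5]
    - [[0,0,0],[0,0,0],0.5]
    - [[0,0,0],[0,0,0],0.5]
    - [[0,0,0],[0,0,0],0.5]
  force: 15

```text
clock: 16.12
tool_pos: [0.3927, -0.3181, 0.0377]
eef_rot: [0.003, 0.707, -0.004, 0.707]
contact_force: [-0.4, -0.8, 2.7]
opening: 0.112
```

```bash
python3 - <<'E'
from h import *
go((.393,-.3175,.038),89.5)
E
```

```text
t 16.12 pos [ 0.3927 -0.3181  0.0377] F [-0.4 -0.8  2.7] M [-0.16 -0.   -0.01] op 9.9 downness [ 5.e-04 -5.e-04 -1.e+00] jawdeg 89.43 q [ 0.66  0.84 -0.11  2.05  0.34  0.26  1.82]
shift cm [-0.03  0.06  0.03]
rotvec deg [-0.07  0.03  0.03]
```

Call:
drive_tool:
  deltas:
    - [[0,0,0],[0,0,0],0.5]
    - [[0,0,0],[0,0,0],0.5]
    - [[0,0,0],[-0.5,0,0],0.5]
    - [[0,0,0],[-1.5,0,0],0.5]
    - [[0,0,0],[-2.5,0,0],0.5]
    - [[0,0,0],[-3,0,0],0.5]
    - [[0,0,0],[-4,0,0],0.5]
    - [[0,0,0],[-4,0,0],0.5]
    - [[0,0,0],[-4,0,0],0.5]
    - [[0,0,0],[-4,0,0],0.5]
    - [[0,0,0],[-3.5,0,0],0.5]
    - [[0,0,0],[-1,0,0],0.5]
  force: 55

```text
clock: 17.12
tool_pos: [0.3945, -0.3184, 0.3229]
eef_rot: [0.002, 0.705, -0.005, 0.71]
contact_force: [1.0, -0.7, -0.6]
opening: 0.105
```

```bash
python3 - <<'E'
from h import *
go((.4427,.3341,.318),95.5)
E
```

```text
t 17.12 pos [ 0.3945 -0.3184  0.3229] F [ 1.  -0.7 -0.6] M [-0.   -0.03  0.01] op 9.3 downness [ 0.0071 -0.0046 -1.    ] jawdeg 89.47 q [ 0.8   0.41 -0.32  1.77  0.15  0.98  1.99]
shift cm [ 0.22 65.29  4.22]
rotvec deg [-6.03  0.39  0.28]
```

Call:
drive_tool:
  deltas:
    - [[0,0,0],[0,1.5,0.3],0.5]
    - [[0,0,0],[0,3,0.6],0.5]
    - [[0,0,0],[0,3.8,0.7],0.5]
    - [[0,0,0],[0,3.8,0.7],0.5]
    - [[0,0,0],[0,3.8,0.7],0.5]
    - [[0,0,0],[0,3.8,0.7],0.5]
    - [[0,0,0],[0,3.8,0.7],0.5]
    - [[0,0,0],[0,3.8,0],0.5]
    - [[0,0,0],[0,3.8,0],0.5]
    - [[0,0,0],[0,3.8,0],0.5]
    - [[0,0,0],[0,3.8,0],0.5]
    - [[0,0,0],[0,3.8,0],0.5]

```text
clock: 18.12
tool_pos: [0.4393, 0.1084, 0.3174]
eef_rot: [0.003, 0.708, -0.003, 0.707]
contact_force: [1.1, -0.7, -1.2]
opening: 0.109
```

Call:
drive_tool:
  deltas:
    - [[0,0,0],[0,3.8,0],0.5]
    - [[0,0,0],[0,3.8,0],0.5]
    - [[0,0,0],[0,3.8,0],0.5]
    - [[0,0,0],[0,3.8,0],0.5]
    - [[-2,0,0],[0,3.8,0],0.5]
    - [[-2,0,0],[0,2.0,0],0.5]
    - [[-2,0,0],[0,0.5,0],0.5]
    - [[0,0,0],[0,0,0],0.5]
    - [[0,0,0],[0,0,0],0.5]

```text
clock: 18.87
tool_pos: [0.4415, 0.3201, 0.317]
eef_rot: [-0.034, 0.707, 0.032, 0.706]
contact_force: [-0.0, -0.2, -0.8]
opening: 0.108
```

```bash
python3 - <<'E'
from h import *
go((.4427,.3341,.12),95.5)
E
```

```text
t 18.87 pos [0.4415 0.3201 0.317 ] F [-0.  -0.2 -0.8] M [-0.05 -0.05 -0.  ] op 9.5 downness [-0.001  -0.0023 -1.    ] jawdeg 95.38 q [-0.43  0.49 -0.45  1.66  0.24  1.05  0.71]
shift cm [19.7   1.43  0.28]
rotvec deg [-0.12 -0.07  0.13]
```

Call:
drive_tool:
  deltas:
    - [[0,0,0],[1.5,0.7,0.1],0.5]
    - [[0,0,0],[3.5,0.7,0.2],0.5]
    - [[0,0,0],[4,0,0],0.5]
    - [[0,0,0],[4,0,0],0.5]
    - [[0,0,0],[4,0,0],0.5]
    - [[0,0,0],[2.5,0,0],0.5]
    - [[0,0,0],[1,0,0],0.5]
    - [[0,0,0],[0,0,0],0.5]
    - [[0,0,0],[0,0,0],0.5]
    - [[0,0,0],[0,0,0],0.5]

```text
clock: 19.7
tool_pos: [0.4447, 0.3365, 0.1145]
eef_rot: [-0.032, 0.705, 0.034, 0.707]
contact_force: [-0.5, 0.1, -1.0]
opening: 0.11
```

```bash
python3 - <<'E'
from h import *
go((.4427,.3341,.107),95.5)
s=snap('side'); x0,y0=315,180
p=r.get_state()['tool_pos']; 
cv2.imwrite('pics/v7.png',cv2.resize(s['color'][y0:y0+60,x0:x0+75,::-1],None,fx=10,fy=10,interpolation=cv2.INTER_CUBIC))
print('tip pred',(proj(s,p-[0,0,.0277])-[x0-.5,y0-.5])*10,'slot pred',(proj(s,np.array([.4427,.3341,.066]))-[x0-.5,y0-.5])*10)
go((.4427,.3341,.107),95.5)
E
```

```text
t 19.7 pos [0.4447 0.3365 0.1145] F [-0.5  0.1 -1. ] M [ 0.02  0.   -0.01] op 9.7 downness [ 0.0028  0.0022 -1.    ] jawdeg 95.38 q [-0.53  0.76 -0.33  1.86  0.42  0.59  0.53]
shift cm [ 0.75 -0.22 -0.23]
rotvec deg [-0.12  0.17 -0.11]
tip pred [378.12092243 229.65620604] slot pred [364.1981777  286.77048648]
t 19.75 pos [0.4447 0.3367 0.1146] F [ 0.2  0.4 -1.4] M [ 0.03  0.01 -0.  ] op 9.9 downness [ 0.0031  0.0026 -1.    ] jawdeg 95.39 q [-0.53  0.76 -0.33  1.86  0.42  0.59  0.53]
shift cm [ 0.76 -0.24 -0.23]
rotvec deg [-0.11  0.19 -0.13]
```

View pics/v7.png

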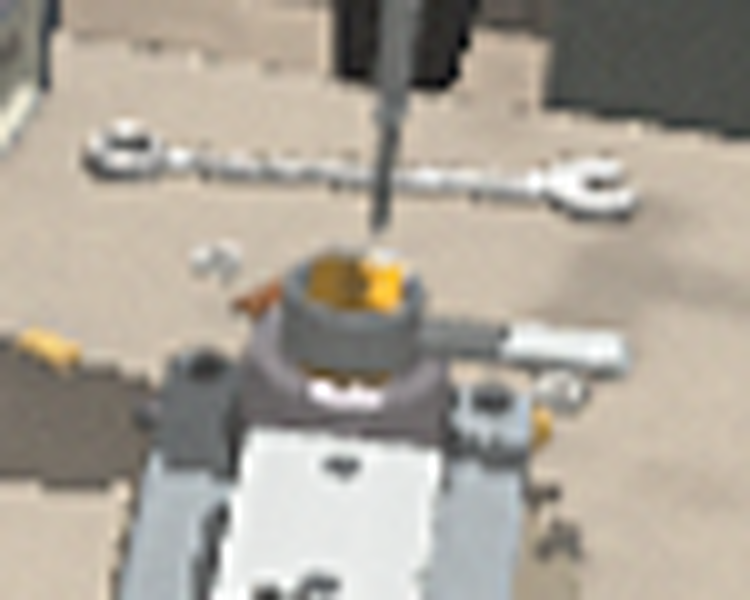

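Call:
drive_tool:
  deltas:
    - [[0,0,0],[0.3,-0.5,-0.25],0.5]
    - [[0,0,0],[0.8,0,0],0.5]
    - [[0,0,0],[0.3,0,0],0.5]
    - [[0,0,0],[0,0,0],0.5]
    - [[0,0,0],[0,0,0],0.5]
    - [[0,0,0],[0,0,0],0.5]

```text
clock: 20.25
tool_pos: [0.4413, 0.331, 0.0985]
eef_rot: [-0.034, 0.706, 0.034, 0.706]
contact_force: [-0.4, -0.1, -0.2]
opening: 0.111
```

```bash
python3 - <<'E'
from h import *
go((.4423,.3312,.0937),95.5)
E
```

```text
t 20.25 pos [0.4413 0.331  0.0985] F [-0.4 -0.1 -0.2] M [0.04 0.02 0.02] op 9.8 downness [-0.e+00  2.e-04 -1.e+00] jawdeg 95.46 q [-0.54  0.78 -0.32  1.89  0.44  0.54  0.52]
shift cm [0.48 0.01 0.1 ]
rotvec deg [-0.04 -0.   -0.01]
```

Call:
drive_tool:
  deltas:
    - [[0,0,0],[0.3,0,0.1],0.5]
    - [[0,0,0],[0.3,0,0],0.5]
    - [[0,0,0],[0.1,0,0],0.5]
    - [[0,0,0],[0,0,0],0.5]

```text
clock: 20.58
tool_pos: [0.4421, 0.3307, 0.0911]
eef_rot: [-0.034, 0.707, 0.033, 0.706]
contact_force: [0.5, -0.2, -1.3]
opening: 0.108
```

Call:
drive_tool:
  deltas:
    - [[0,0,0],[0.2,0,0],0.5]
    - [[0,0,0],[0.1,0,0],0.5]
    - [[0,0,0],[0,0,0],0.5]

```text
clock: 20.83
tool_pos: [0.4422, 0.3308, 0.0883]
eef_rot: [-0.034, 0.706, 0.034, 0.706]
contact_force: [0.0, -0.1, -1.5]
opening: 0.107
```

Call:
drive_tool:
  deltas:
    - [[0,0,0],[0.3,0,0],0.5]
    - [[0,0,0],[0.3,0,0],0.5]
    - [[0,0,0],[0,0,0],0.5]

```text
clock: 21.08
tool_pos: [0.442, 0.3306, 0.0819]
eef_rot: [-0.034, 0.707, 0.033, 0.706]
contact_force: [0.2, 0.5, -2.0]
opening: 0.108
```

Call:
drive_tool:
  deltas:
    - [[0,0,0],[0.2,0,0],0.5]
    - [[0,0,0],[0.2,0,0],0.5]
    - [[0,0,0],[0,0,0],0.5]

```text
clock: 21.33
tool_pos: [0.4414, 0.3307, 0.0781]
eef_rot: [-0.034, 0.707, 0.034, 0.706]
contact_force: [-0.9, -0.4, -1.0]
opening: 0.108
```

Call:
drive_tool:
  deltas:
    - [[0,0,0],[0.2,0,0],0.5]
    - [[0,0,0],[0.2,0,0],0.5]
    - [[0,0,0],[0.2,0,0],0.5]
    - [[0,0,0],[0,0,0],0.5]

```text
clock: 21.67
tool_pos: [0.4417, 0.3308, 0.0719]
eef_rot: [-0.034, 0.707, 0.034, 0.706]
contact_force: [-3.0, 0.7, -3.0]
opening: 0.109
```

Call:
drive_tool:
  deltas:
    - [[0,0,0],[0.2,0,0],0.5]
    - [[0,0,0],[0.2,0,0],0.5]
    - [[0,0,0],[0,0,0],0.5]

```text
clock: 21.92
tool_pos: [0.4425, 0.331, 0.0684]
eef_rot: [-0.034, 0.706, 0.034, 0.706]
contact_force: [-2.4, 0.2, -0.7]
opening: 0.106
```

Call:
drive_tool:
  deltas:
    - [[0,0,0],[0.2,0,-0.05],0.5]
    - [[0,0,0],[0.2,0,0],0.5]
    - [[0,0,0],[0,0,0],0.5]

```text
clock: 22.17
tool_pos: [0.4423, 0.331, 0.0642]
eef_rot: [-0.033, 0.706, 0.034, 0.707]
contact_force: [-1.6, 0.7, -3.1]
opening: 0.106
```

Call:
drive_tool:
  deltas:
    - [[0,0,0],[0.2,0,0],0.5]
    - [[0,0,0],[0.2,0,0],0.5]
    - [[0,0,0],[0,0,0],0.5]

```text
clock: 22.42
tool_pos: [0.4423, 0.331, 0.0602]
eef_rot: [-0.033, 0.706, 0.034, 0.707]
contact_force: [-1.5, 0.5, -0.4]
opening: 0.109
```

Call:
drive_tool:
  deltas:
    - [[0,0,0],[0.2,0,0],0.5]
    - [[0,0,0],[0.2,0,0],0.5]
    - [[0,0,0],[0,0,0],0.5]

```text
clock: 22.67
tool_pos: [0.4422, 0.3309, 0.0562]
eef_rot: [-0.033, 0.706, 0.034, 0.706]
contact_force: [-1.2, 0.8, -1.3]
opening: 0.108
```

```bash
python3 - <<'E'
from h import *
go((.4423,.3312,.0537),95.5)
s=snap('side'); x0,y0=315,170
cv2.imwrite('pics/v8.png',cv2.resize(s['color'][y0:y0+60,x0:x0+75,::-1],None,fx=10,fy=10,interpolation=cv2.INTER_CUBIC))
p=r.get_state()['tool_pos']; 
for h in (0,40,43,50,84): print(h,(proj(s,p+[0,0,-.0277+h/1000])-[x0-.5,y0-.5])*10)
E
```

```text
t 22.67 pos [0.4422 0.3309 0.0562] F [-1.2  0.8 -1.3] M [0.17 0.12 0.01] op 9.5 downness [ 5.e-04  4.e-04 -1.e+00] jawdeg 95.44 q [-0.57  0.85 -0.27  1.9   0.47  0.45  0.49]
shift cm [0.25 0.03 0.01]
rotvec deg [-0.06  0.03 -0.02]
0 [342.81972674 493.05621912]
40 [354.33842991 376.81124912]
43 [355.21608367 367.95410323]
50 [357.27154269 347.21072884]
84 [367.40905768 244.90449633]
```

View pics/v8.png

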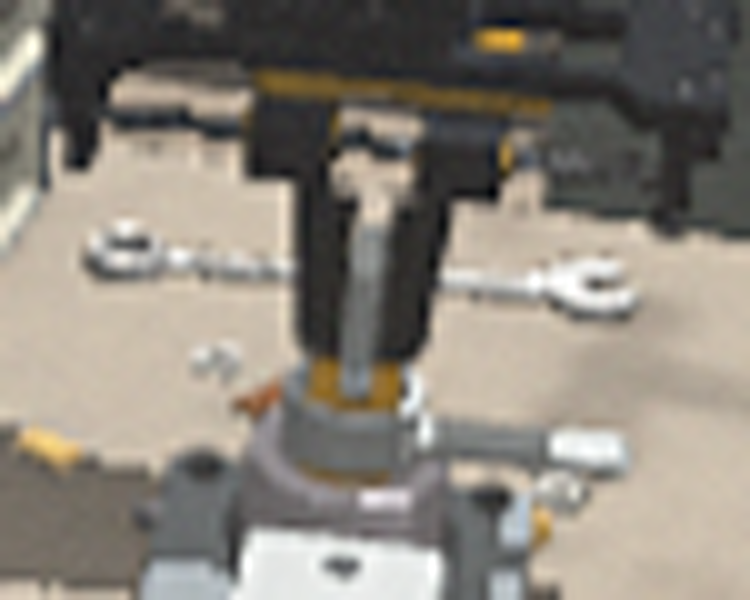

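Call:
drive_tool:
  deltas:
    - [[0,0,0],[0.15,0,0],0.5]
    - [[0,0,0],[0.15,0,0],0.5]
    - [[0,0,0],[0,0,0],0.5]

```text
clock: 22.97
tool_pos: [0.4423, 0.331, 0.0537]
eef_rot: [-0.033, 0.706, 0.034, 0.707]
contact_force: [-1.1, 1.2, 1.3]
opening: 0.109
```

Call:
drive_tool:
  deltas:
    - [[0,0,0],[0.1,0,0],0.5]
    - [[0,0,0],[0,0,0],0.5]

```text
clock: 23.13
tool_pos: [0.4423, 0.331, 0.0535]
eef_rot: [-0.033, 0.706, 0.034, 0.707]
contact_force: [-1.4, -1.4, 10.7]
opening: 0.107
```

Call:
drive_tool:
  deltas:
    - [[0,0,0],[0.1,0,0],0.5]
    - [[0,0,0],[0,0,0],0.5]
    - [[0,0,0],[0,0,0],0.5]

```text
clock: 23.38
tool_pos: [0.4423, 0.331, 0.0534]
eef_rot: [-0.033, 0.706, 0.034, 0.707]
contact_force: [-2.8, -2.6, 18.5]
opening: 0.112
```

Call:
drive_tool:
  deltas:
    - [[3,0,0],[0,0,0],0.5]
    - [[5,0,0],[0,0,0],0.5]
    - [[5,0,0],[0,0,0],0.5]
    - [[5,0,0],[0,0,0],0.5]
    - [[5,0,0],[0,0,0],0.5]
    - [[5,0,0],[0,0,0],0.5]
    - [[2,0,0],[0,0,0],0.5]
    - [[0,0,0],[0,0,0],0.5]
    - [[0,0,0],[0,0,0],0.5]
  force: 60

```text
clock: 24.13
tool_pos: [0.4426, 0.3314, 0.0534]
eef_rot: [0.151, 0.69, -0.15, 0.692]
contact_force: [-3.5, -2.0, 18.3]
opening: 0.112
```

```bash
python3 - <<'E'
from h import *
go((.4423,.3312,.0534),9.5)
E
```

```text
t 24.13 pos [0.4426 0.3314 0.0534] F [-3.5 -2.  18.3] M [-0.34  0.64  0.04] op 9.9 downness [ 0.0023  0.0012 -1.    ] jawdeg 65.45 q [-0.64  0.84 -0.14  1.91  0.27  0.4   0.15]
shift cm [-0.   -0.03 -0.02]
rotvec deg [ 5.595e+01  3.000e-02 -1.500e-01]
```

Call:
drive_tool:
  deltas:
    - [[3,0,0],[0,0,0],0.5]
    - [[5,0,0],[0,0,0],0.5]
    - [[5,0,0],[0,0,0],0.5]
    - [[5,0,0],[0,0,0],0.5]
    - [[5,0,0],[0,0,0],0.5]
    - [[5,0,0],[0,0,0],0.5]
    - [[5,0,0],[0,0,0],0.5]
    - [[5,0,0],[0,0,0],0.5]
    - [[5,0,0],[0,0,0],0.5]
    - [[5,0,0],[0,0,0],0.5]
    - [[3,0,0],[0,0,0],0.5]
    - [[0,0,0],[0,0,0],0.5]

```text
clock: 25.13
tool_pos: [0.4434, 0.3318, 0.0534]
eef_rot: [0.435, 0.558, -0.432, 0.559]
contact_force: [-1.7, -0.2, 16.9]
opening: 0.103
```

Call:
drive_tool:
  deltas:
    - [[2,0,0],[0,0,0],0.5]
    - [[2,0,0],[0,0,0],0.5]
    - [[1,0,0],[0,0,0],0.5]
    - [[0,0,0],[0,0,0],0.5]
    - [[0,0,0],[0,0,0],0.5]
    - [[0,0,0],[0,0,0],0.5]

```text
clock: 25.63
tool_pos: [0.4434, 0.3317, 0.0534]
eef_rot: [0.458, 0.539, -0.456, 0.54]
contact_force: [-2.2, 0.1, 15.8]
opening: 0.111
```

```bash
python3 - <<'E'
from h import *
go((.4423,.3312,.0534),9.5)
s=snap('side'); x0,y0=305,170
cv2.imwrite('pics/v9.png',cv2.resize(s['color'][y0:y0+70,x0:x0+90,::-1],None,fx=8,fy=8,interpolation=cv2.INTER_CUBIC))
E
```

```text
t 25.63 pos [0.4434 0.3317 0.0534] F [-2.2  0.1 15.8] M [-0.19  0.35  0.14] op 9.8 downness [ 0.0034  0.0023 -1.    ] jawdeg 9.47 q [-0.77  0.85  0.07  1.92 -0.14  0.38 -0.43]
shift cm [ 0.   -0.12  0.03]
rotvec deg [-0.03 -0.1  -0.21]
```

View pics/v9.png

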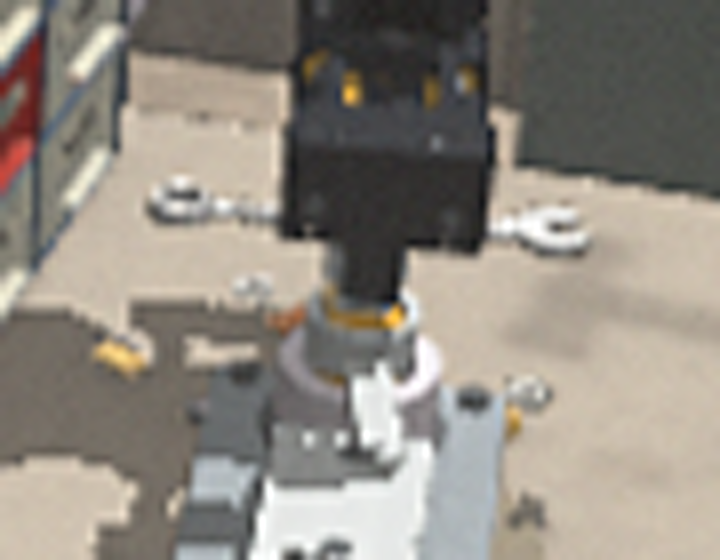

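Call:
drive_tool:
  deltas:
    - [[2,0,0],[0,0,0],0.5]
    - [[2,0,0],[0,0,0],0.5]
    - [[2,0,0],[0,0,0],0.5]
    - [[0,0,0],[0,0,0],0.5]
    - [[0,0,0],[0,0,0],0.5]
    - [[0,0,0],[0,0,0],0.5]

```text
clock: 26.18
tool_pos: [0.4434, 0.3317, 0.0534]
eef_rot: [0.486, 0.515, -0.483, 0.515]
contact_force: [-2.5, 0.4, 15.8]
opening: 0.104
```

```bash
python3 - <<'E'
from h import *
go((.4423,.3312,.0534),3.5)
s=snap('side')
for u,v in ((380,452),(385,450),(378,375)): print(onz(s,305+u/8-.5,170+v/8-.5,.054))
L=np.array([.4425,.3315])
for a in (1.3,1.4,1.5):
  th=np.radians(95.5)-a; print(a,(proj(s,np.array([*(L+.081*np.array([np.cos(th),np.sin(th)])),.054]))-[304.5,169.5])*8)
E
```

```text
t 26.18 pos [0.4434 0.3317 0.0534] F [-2.5  0.4 15.8] M [-0.26  0.42  0.09] op 9.2 downness [ 0.0033  0.0023 -1.    ] jawdeg 3.46 q [-0.78  0.85  0.09  1.92 -0.18  0.38 -0.49]
shift cm [ 0.   -0.12  0.04]
rotvec deg [-0.04 -0.12 -0.2 ]
[0.51620732 0.35226804 0.054     ]
[0.51439416 0.35367932 0.054     ]
[0.46684914 0.34217673 0.054     ]
1.3 [402.63697923 459.14975075]
1.4 [379.27469584 458.98326622]
1.5 [355.73685655 457.52561872]
```

Call:
drive_tool:
  deltas:
    - [[2,0,0],[0,0,0],0.5]
    - [[2,0,0],[0,0,0],0.5]
    - [[0,0,0],[0,0,0],0.5]
    - [[0,0,0],[0,0,0],0.5]
    - [[0,0,0],[0,0,0],0.5]
    - [[0,0,0],[0,0,0],0.5]

```text
clock: 26.73
tool_pos: [0.4434, 0.3318, 0.0534]
eef_rot: [0.504, 0.498, -0.501, 0.498]
contact_force: [-1.8, -0.8, 15.8]
opening: 0.104
```

```bash
python3 - <<'E'
from meas import *
for i in range(4): print(r.get_state()['moment'].round(2)); s=snap('side')
go((.4423,.3312,.0534),0)
cv2.imwrite('pics/v10.png',cv2.resize(s['color'][170:240,305:395,::-1],None,fx=8,fy=8,interpolation=cv2.INTER_CUBIC))
E
```

```text
[-0.25  0.38  0.31]
[-0.34  0.4   0.26]
[-0.27  0.36  0.26]
[-0.27  0.31  0.28]
t 26.93 pos [0.4434 0.3317 0.0534] F [-1.5 -0.1 16.6] M [-0.29  0.34  0.31] op 9.5 downness [ 0.0034  0.0023 -1.    ] jawdeg -0.49 q [-0.79  0.85  0.11  1.92 -0.21  0.38 -0.53]
shift cm [ 0.   -0.11  0.05]
rotvec deg [-0.49 -0.13 -0.19]
```

```bash
python3 - <<'E'
from meas import *
s=snap('side'); print(s['color'].max(2)[216:234:2,330:366])
L=np.array([.4425,.3315])
for a in (1.3,1.4,1.5):
  th=np.radians(95.5)-a; print(a,[proj(s,np.array([*(L+d*np.array([np.cos(th),np.sin(th)])),.054])).round(1) for d in (.05,.065,.081)])
t=snap('top')
a=cv2.imread('pics/top0.png')[:,:,::-1].astype(int); d=np.abs(t['color'].astype(int)-a).max(2)
for n,b in (('tape',(108,210,132,232)),('tin',(214,133,238,156)),('spanner',(180,265,240,286))): print(n,d[b[1]:b[3],b[0]:b[2]].max(), d[b[1]:b[3],b[0]:b[2]].mean().round(1))
E
```

```text
[[115  96 103  90  63  62  55  85 120 107 112 139 150 131 114  98  95 131
  135 127 115 251 202 140 118  99 120 244 252 241 212 197 206 205 202 202]
 [115 103 109 114  98  95 100 111 106 101  99  99 119 135 151 149 114 204
  211 202 235 247 177 212 237 235 255 247 199 144 197 204 169 141 140 164]
 [130 113 108 110 109 113 113 107  80  94 107 107 106 109 109 110  89 231
  236 232 232 241 196 174 180 180 137 130 137 145 188 199 104  64  69  77]
 [ 88 105 109 107 107 107 115  86  71  87 135 114 108 101 102 104  85 236
  236 232 232 244 169 123 130 133 134 140 142 118 155 189 193 195 181 190]
 [108 108 107 108 109 109 106 103  61 101 198 154 124 200 254 166 115 237
  236 239 246 242 213 183 184 189 165 148 145 110 142 189 193 189 188 187]
 [101 100 102 102 104 108 109 108  92 135 139 133 118 234 249 168 102 151
  192 217 223 193 220 234 234 234 236 239 255 159 172 186 188 187 188 188]
 [198 192 196 206 133 103 104 103 111 133 137 130 121 238 250 164 111 116
  109 107 108 204 237 234 234 232 233 235 228 189 183 188 188 184 186 186]
 [195 193 201 127 101 106 100 140 138 126 123 122 113 193 129 229 246 219
  210 210 208 237 236 232 232 232 233 239 196 184 183 185 187 187 186 187]
 [151 154 116  97 106 108  99 110 243 244 240 238 236 236 236 236 233 233
  233 233 235 236 233 231 232 231 233 242 183 178 188 187 186 183 187 187]]
1.3 [array([352.8, 220.8]), array([353.8, 223.7]), array([354.8, 226.9])]
1.4 [array([351. , 220.8]), array([351.5, 223.7]), array([351.9, 226.9])]
1.5 [array([349.3, 220.7]), array([349.1, 223.6]), array([349. , 226.7])]
tape 12 6.8
tin 12 8.3
spanner 172 68.8
```

```bash
python3 - <<'E'
from h import *
print(r.finish_job()); go((.4423,.3312,.0534))
E
```

```text
the job is handed in; nothing more can be done
None
the job is handed in; nothing more can be done
```

The job is handed in at about 27 s of the 72 s allowed. The loose plate is on the pile, and the key is home in the lock, turned to its stop and still held at 60 N. The hand-in reported no verdict.

**Tool height:** touching the table with the fingertips showed that the reported tool height read about 32 mm too low, while the sideways position was right. I corrected every later height for this. The key touching down at the predicted height of 53.5 mm confirmed it.

**Last checks:**
- **Plate:** seen from above after release, it lay about 1 mm and under 0.5° from the plate below. I did not measure it again after the keeper swung over.
- **Key home:** it seated at the predicted depth, and pressing harder (11 to 18 N) moved it no further. I never clearly felt the 12 N pins; the lateral force only reached about 3 N on the way down. The side picture and the depth both agree that it went fully in.
- **Turn:** the turning moment rose from about 0.14 to 0.28 N m at the end, which fits the stop. The keeper in the side image matched 1.5 rad.
- **Bystanders:** the tape measure and tin are unchanged from above. The arm or its shadow blocked the top-view check of the spanner. It looked undisturbed in the last side picture, but I did not measure it.

I tried to view one picture past the limit of 12; the viewer refused it, so I made the final keeper check from pixel values.

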